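# Mix a stoppered flask on the touch mixer

## Task

Set the touch mixer's speed dial to the two-dot mark and let go of it. Then take the stoppered round-bottomed flask by its neck, lift it clear of its cork ring, seat its bulb upright in the mixer's sprung cup and press it gently down, most of the way to the bottom of the cup's spring travel. Finish while still holding the flask by the neck with the cup pressed down, touching nothing of the mixer with the gripper, and leave everything else on the bench where it stands.

Things in the scene. Friction and masses are not known exactly. Their poses are not given: they have to be found in the camera images.
- speed_knob (a joint): Speed dial of the touch mixer: a four-position detented selector (rad), growing clockwise seen from above. Valleys at 0 (off, small printed ring), 0.6 (one dot), 1.2 (two dots), 1.8 (three dots); stops at -0.12 and 1.92. Starts at off or one dot. Let go within 0.2 of a valley, it springs into it. A click takes about 0.1 N m.
- knob_grip (a point): On the dial's vertical axis, at the height to grip: 30 mm over the mixer's low front deck, 10 mm under the knob's top. Black bar knob: bar 41 x 13 mm, 34 mm tall, skirt 42 mm wide, 6 mm thick. x points along the bar to its pointer end (white line) and turns with the dial, z up. The motor housing, 38 mm above the deck, begins 50 mm from this axis, on the cup's side.
- cup_rim (a point): Centre of the mouth of the mixer's black rubber ring cup, level with its rim; moves with the cup. Cup 74 mm wide, 28 mm tall, on a sprung vertical stem over the motor housing, 107 mm from the dial's axis; rim 142 mm above the bench at rest. Inside, a 45-degree funnel from 62 to 34 mm diameter. Seated, the bulb's centre is 14 mm above this point. x points from dial to cup, z up.
- cup (a joint): How far the cup is pressed down (m): 0 at rest, 0.012 at its bottom stop. The spring pushes back with about 4 N at first, 14 N at the bottom.
- flask_neck (a point): Place to grip the amber round-bottomed flask: on its axis, half-way up its neck (23 mm diameter, straight for 37 mm), 84 mm above the bulb's lowest point. A 27 mm lip begins 17 mm above it; the white stopper's top is 38 mm above it. z runs up along the neck. Flask mass 0.15 to 0.24 kg.
- flask_bulb (a point): Centre of the flask's round bulb (64 mm diameter), on its axis, 52 mm below flask_neck. The flask starts upright in a loose cork ring (80 mm wide, 24 mm tall), the bulb's centre 40 mm above the bench.
Not all that is in view belongs to the job. What is shaped like the part that bears flask_neck but blue or pink is not meant.

How it is judged:
By the outcome, as a careful person would: the job done as asked, in the order asked, and still so for the second after the job is handed in, while the arm keeps its last pose, push and grip.
It also fails if it takes over 58 s, if anything falls off the work surface, if the arm or the gripper's body presses on something with over 40 N, if the wrist force passes 120 N, or if a joint passes its speed limit or range.

## Robot

A 6-joint arm with a two-finger parallel gripper is mounted at the origin on the work surface. World frame = base frame: x ahead of the robot, y to its left, z up, the work surface at z = 0. Lengths are in m, angles in rad, forces in N, time in s.
With the tool pointing down it reaches from about 0.25 to 0.775 m from the base axis. Payload 4 kg.
Tool frame: the origin (TCP) lies at the very end of the fingers, on their centre line; the grasp point (between the pads) lies 19 mm behind it; z points along the fingers, y is the direction in which the jaws open and shut (so a half turn about z gives the same grasp; the last joint's range is limited). The gripper opens to 94 mm and grips with 3 to 60 N. Pads are 16 mm wide; open, the fingers measure 119 mm over their backs; the gripper's body (75 mm by 177 mm) begins 78 mm behind the grasp point.
Start: joints at [1.055, 0.087, 1.371, -0, 1.684, -0.103], TCP at [0.221, 0.504, 0.169] pointing down, gripper open.
Joint ranges: [-3.1, 3.1], [-0.76, 2.03], [0.27, 2.55], [-1.08, 4.22], [0.17, 2.65], [-2.57, 2.57]. Speed limits (rad/s): [2.79, 2.79, 3.14, 3.14, 3.14, 3.14].

## Interface

Orientations are given as [roll, pitch, yaw] about the fixed x, y, z axes, in that order (R = Rz(yaw) Ry(pitch) Rx(roll)).
In Python, from bench import robot, snapshot, calibration gives the robot as it stands. The module is installed in compiled form; this text tells all that it offers.
- The arm moves only by the tool servo_tool, never from a script. Its argument "series" is text: rows parted by semicolons, each of 5 numbers parted by spaces: the closure, from -1 (fully open) to 1 (shut), then the shift along the tool's x, y, z in cm, then the turn about the tool's z in rad. A call has 1 to 20 rows; each row is the pose to reach, as a shift and turn from the pose commanded when the call began, along the tool's axes at that moment; what a row does not reach only later rows make up. A row lasts 1/12 s, in which the tool goes at most 41.7 mm and 7.16 degrees, less where a joint would pass 70% of its speed; a pose out of reach is approached as far as the arm can. A call with a gripper value outside its range is refused whole. The fingers move at their own pace and stop on an object; the grip force is fixed at half the most. Time passes only in rows, so rows that repeat a pose let the fingers close. It gives the time, the measured TCP pose, the force and the opening at its end, in the units of the state.
- robot.get_obs(): the state, without advancing time (a new reading comes with each control period).
- snapshot(name): name is "scene" or "top" or "wrist"; returns (picture, depth): 400x640x3 uint8, red, green, blue; 400x640 float32, m along the optical axis (not along the pixel's ray), 0 where there is no reading.
- calibration(name): a dict with "fx", "fy", "cx", "cy" (pixels), "rvec" (rotation vector, rad) and "tvec" (3), from world to camera coordinates, as OpenCV has them; the wrist camera has in their place "tool_from_camera" (4x4, takes a point from camera to tool coordinates, whose origin is the TCP and whose axes are the flange's). Camera axes: x right, y down, z forward; pixel columns grow to the right and rows downward; lengths in m; the calibration is good to about 2 mm. A picture is of the moment at which its call begins: read the wrist's pose just before it. calibration takes no time and is no camera call.
- robot.close_job(): hands the job in, once; it reports no verdict.
The state is a dict: "time": time; "joint_positions": joint angles; "qvel": joint speeds; "joint_torque": joint torques, N m; "tool_pos": TCP position; "ee_rot": TCP orientation; "wrist_force": force on the tool from outside, world axes, zero at the start; "wrist_torque": the same for the moment, N m; "width": finger opening in m.
Only numpy, scipy, OpenCV 4.12 (cv2) and the standard library are available. Lean on these libraries where they do the work, as an engineer would, in place of code of your own. Each camera call takes 0.05 s, during which the arm holds its last target. There are 200 camera calls.

## Working session

There is one attempt and no reset: what is moved stays moved. The work goes in short steps, Python scripts to look and compute and a tool call to move; the robot and the scene stay as the last step left them, time stands still between calls to the robot, and variables do not carry over. Pictures are saved under pics/ and viewed, about 8 in all and at most 12, crops included, and the job is handed in when it is done.

Besides the shell and the picture viewer there is one more tool, called after "Emit:" as name(argument=value, ...) on one line, values as JSON. servo_tool: Moves the arm, as the interface text tells. Its arguments: {"type":"object","properties":{"series":{"type":"string"}},"required":["series"]}

```bash
mkdir -p pics; cat > h.py <<'E'
import numpy as np, cv2
from scipy.spatial.transform import Rotation as R
from bench import robot, snapshot, calibration
def cam2world(name, obs=None):
    c=calibration(name)
    if name=='wrist':
        T=np.eye(4); T[:3,:3]=R.from_euler('xyz',obs['ee_rot']).as_matrix(); T[:3,3]=obs['tool_pos']
        return T@np.array(c['tool_from_camera'])
    T=np.eye(4); T[:3,:3]=cv2.Rodrigues(np.array(c['rvec'],float))[0]; T[:3,3]=np.ravel(c['tvec'])
    return np.linalg.inv(T)
def cloud(name, d, obs=None):
    c=calibration(name); v,u=np.mgrid[:400,:640]
    P=np.dstack([(u-c['cx'])/c['fx']*d,(v-c['cy'])/c['fy']*d,d,np.ones_like(d)])
    W=(P@cam2world(name,obs).T)[...,:3]; W[d==0]=np.nan
    return W
def shot(name,tag):
    o=robot.get_obs(); p,d=snapshot(name)
    cv2.imwrite(f'pics/{tag}.png',p[...,::-1]); W=cloud(name,d,o); np.save(f'{tag}.npy',W); return p,W
E
python3 - <<'E'
from h import *
print(robot.get_obs())
for n in('scene','top','wrist'): shot(n,n+'0'); print(calibration(n))
E
```

```text
{'time': 0.0, 'joint_positions': array([ 1.05490364e+00,  8.78939517e-02,  1.37222707e+00, -3.18618088e-06,
        1.68359040e+00, -1.03100960e-01]), 'qvel': array([ 5.30075937e-04, -8.55636363e-04, -4.14622688e-04, -5.65171699e-05,
        4.40002483e-04,  2.43079995e-04]), 'joint_torque': array([ 7.98518213e-04, -3.40178132e+01, -3.02431798e+01,  7.19336816e-02,
        3.29014950e-02, -1.55703688e-04]), 'tool_pos': array([0.22034109, 0.50325816, 0.16765141]), 'ee_rot': array([-3.13948481e+00, -2.14910727e-04,  2.72880034e+00]), 'wrist_force': array([-0.54549982, -0.55459253, -0.04894015]), 'wrist_torque': array([-0.0302404 ,  0.03384507, -0.02259317]), 'width': 0.0937972822796751}
{'fx': 384.054150967495, 'fy': 384.054150967495, 'cx': 318.8501574044802, 'cy': 206.17439934899733, 'rvec': array([ 0.69764858,  2.83932506, -0.76899012]), 'tvec': array([ 0.52246108, -0.10471509,  0.98363911])}
{'fx': 496.5149625927744, 'fy': 496.5149625927744, 'cx': 322.35867504996486, 'cy': 194.5004288858169, 'rvec': array([ 2.1336954 , -2.15623509,  0.18702551]), 'tvec': array([-0.06329749,  0.54229541,  0.93813279])}
{'fx': 285.81700981315316, 'fy': 285.81700981315316, 'cx': 321.7195805601345, 'cy': 199.65820711704265, 'tool_from_camera': array([[-2.74151951e-04, -9.63685186e-01, -2.67040798e-01,
         7.86643894e-02],
       [ 9.99999782e-01, -1.03847650e-04, -6.51868368e-04,
         3.25232386e-04],
       [ 6.00464330e-04, -2.67040919e-01,  9.63685004e-01,
        -2.16376680e-01],
       [ 0.00000000e+00,  0.00000000e+00,  0.00000000e+00,
         1.00000000e+00]])}
```

View pics/top0.png

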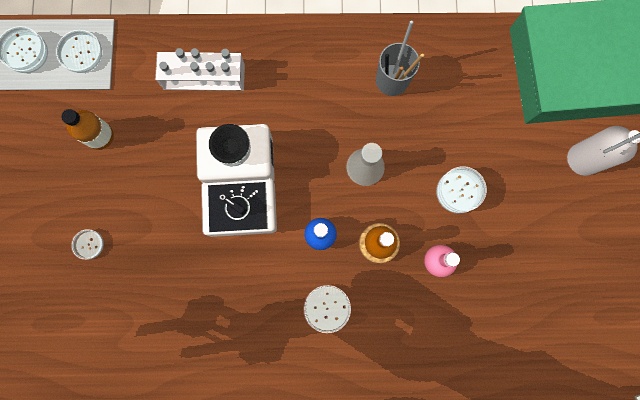

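View pics/scene0.png

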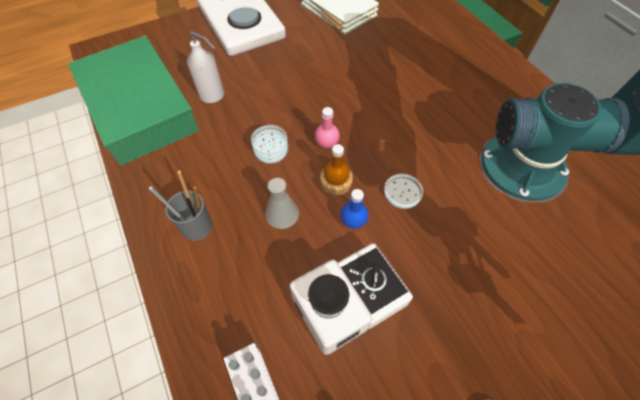

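Top view: mixer at cols 197–275, rows 125–235 (cup ~(229,145), dial ~(237,208)), amber flask in cork ring ~(380,242), with blue and pink decoys beside it at (320,233) and (441,260).

```bash
python3 - <<'E'
from h import *
p=cv2.imread('pics/top0.png'); a=cv2.resize(p[110:245,190:285],None,fx=4.2,fy=4.2,interpolation=cv2.INTER_CUBIC)
b=cv2.resize(p[200:280,300:480],None,fx=2.2,fy=2.2,interpolation=cv2.INTER_CUBIC)
c=np.zeros((max(a.shape[0],b.shape[0]),a.shape[1]+b.shape[1],3),np.uint8); c[:a.shape[0],:a.shape[1]]=a; c[:b.shape[0],a.shape[1]:]=b
cv2.imwrite('pics/crop1.png',c); print(c.shape)
W=np.load('top0.npy')
for n,(u,v) in dict(ring=(362,242),stopper=(387,239),cup=(229,143),kn=(237,208),blue=(320,230),pink=(453,260),beaker=(372,153),dish=(327,309),corner1=(204,233),corner2=(273,231),hl=(200,128),hr=(270,127)).items(): print(n,W[v,u].round(4))
# cork/ knob / flask clouds
m=(W[...,2]>.112)&(W[...,2]<.14)
def ctr(u0,u1,v0,v1,z0,z1):
    q=W[v0:v1,u0:u1].reshape(-1,3); q=q[(q[:,2]>z0)&(q[:,2]<z1)]; print(len(q),q.min(0).round(4),q.max(0).round(4),np.median(q,0).round(4))
ctr(375,400,225,255,.11,.2)
ctr(200,260,120,168,.125,.16)
ctr(210,270,185,230,.05,.2)
E
```

```text
(567, 795, 3)
ring [ 0.4484 -0.1472  0.0224]
stopper [ 0.4465 -0.1818  0.1297]
cup [0.6273 0.1036 0.1201]
kn [0.5084 0.0898 0.1023]
blue [ 0.4647 -0.0628  0.1194]
pink [ 0.4084 -0.3005  0.1197]
beaker [ 0.6051 -0.16    0.1246]
dish [ 0.3177 -0.0761  0.0047]
corner1 [0.4664 0.1585 0.0609]
corner2 [0.4709 0.0288 0.0369]
hl [0.6639 0.1637 0.0953]
hr [ 0.6945  0.0393 -0.0019]
183 [ 0.4346 -0.1932  0.1111] [ 0.4592 -0.1692  0.1336] [ 0.4465 -0.1803  0.1289]
1088 [0.5846 0.0641 0.125 ] [0.6585 0.1368 0.1448] [0.6238 0.1025 0.1376]
2693 [0.4727 0.0341 0.056 ] [0.5596 0.1493 0.106 ] [0.5145 0.0897 0.0626]
```

View pics/crop1.png

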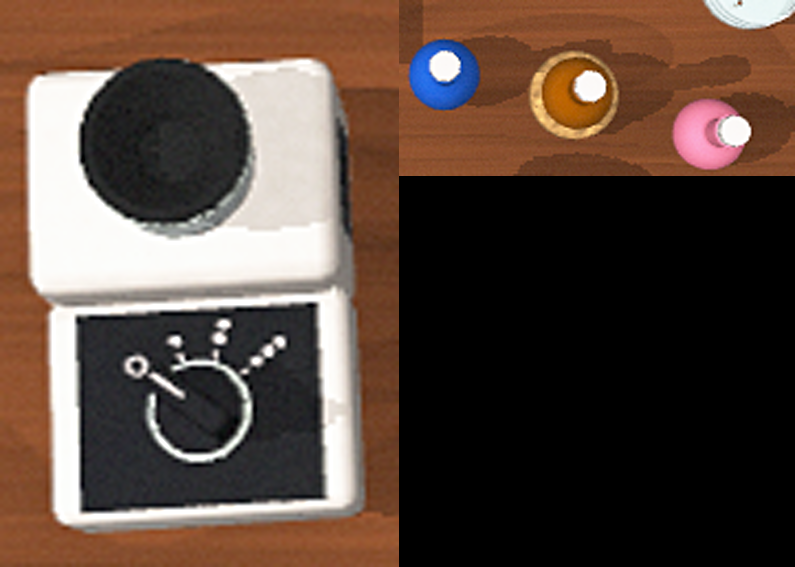

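Dial pointer is at off (printed ring, up-left); two-dot mark is slightly right of up. Amber flask sits in the cork ring between blue and pink.

```bash
python3 - <<'E'
from h import *
from scipy.optimize import least_squares
W=np.load('top0.npy'); p=cv2.imread('pics/top0.png')
def sel(u0,u1,v0,v1,z0,z1):
    q=W[v0:v1,u0:u1].reshape(-1,3); return q[(q[:,2]>z0)&(q[:,2]<z1)]
def circ(q):
    (x,y),r=cv2.minEnclosingCircle(q[:,:2].astype(np.float32)); return x,y,r
q=sel(200,260,120,168,.138,.148); print('cup',circ(q),np.percentile(q[:,2],95))
h=cv2.convexHull(q[:,:2].astype(np.float32))[:,0]
f=least_squares(lambda s:np.hypot(*(h-s[:2]).T)-s[2],[.622,.1,.037],loss='soft_l1',f_scale=.001); print('cupfit',f.x)
q=sel(210,270,185,230,.095,.11); print('knob',len(q),q.mean(0),np.median(q[:,2]),cv2.minAreaRect(q[:,:2].astype(np.float32)))
q=sel(210,270,185,235,.052,.07);print('deck',np.median(q[:,2]),cv2.minAreaRect(q[:,:2].astype(np.float32)))
q=sel(195,275,120,185,.09,.11);print('housing',np.median(q[:,2]),cv2.minAreaRect(q[:,:2].astype(np.float32)))
q=sel(375,400,225,255,.122,.14);print('stopper',circ(q),np.median(q[:,2]))
q=sel(355,405,220,268,.02,.03);print('ring',circ(q),len(q))
# bulb sphere: amber pixels
hsv=cv2.cvtColor(p,cv2.COLOR_BGR2HSV); 
Z=W[220:268,355:405];H=hsv[220:268,355:405]
q=Z[(Z[...,2]>.045)&(Z[...,2]<.066)]
f=least_squares(lambda s:np.linalg.norm(q-s[:3],axis=1)-.032,[.447,-.165,.04],loss='soft_l1',f_scale=.001);print('bulb',f.x,f.cost,len(q))
for n,b in dict(blue=(300,345,215,255),pink=(420,465,240,280),conic=(340,390,135,190)).items():
    q=sel(*b,.1,.14); print(n,circ(q),q[:,2].max())
E
```

```text
cup (0.6217949986457825, 0.10023896396160126, 0.037472471594810486) 0.14318309936982906
cupfit [0.62172068 0.10038333 0.03670383]
knob 151 [0.51472823 0.09496598 0.10045266] 0.10052808548769454 ((0.5153302550315857, 0.09569135308265686), (0.040937554091215134, 0.012653781101107597), 54.141151428222656)
deck 0.0621850578733929 ((0.5124660730361938, 0.09153755009174347), (0.09527027606964111, 0.1147986501455307), 0.5072351098060608)
housing 0.0981821565610495 ((0.6180433630943298, 0.10032783448696136), (0.10548175871372223, 0.13925103843212128), 2.582624673843384)
stopper (0.44739338755607605, -0.18191708624362946, 0.012848664075136185) 0.12912955303150941
ring (0.44697535037994385, -0.18199549615383148, 0.039883147925138474) 402
bulb [ 0.44718756 -0.18219677  0.03920172] 0.00015542817967431063 502
blue (0.4652039706707001, -0.06385546922683716, 0.013248239643871784) 0.12474350479845053
pink (0.41022929549217224, -0.2992459237575531, 0.013370952568948269) 0.12569156597188647
conic (0.6064394116401672, -0.15939320623874664, 0.019334018230438232) 0.12892777419503731
```

```bash
cat >> h.py <<'E'
def go(x,y,z,yaw):
    o=robot.get_obs(); M=R.from_euler('xyz',o['ee_rot']).as_matrix()
    s=M.T@(np.array([x,y,z])-o['tool_pos'])*100; t=-(yaw-o['ee_rot'][2]); t=(t+np.pi)%(2*np.pi)-np.pi
    print('t',round(o['time'],2),'shift cm',s.round(2),'turn',round(t,3),'F',o['wrist_force'].round(1),'w',round(o['width'],4))
E
python3 -c "
from h import *
go(.5153,.0957,.168,.945)"
```

```text
t 0.15 shift cm [-4.337e+01 -2.551e+01  2.000e-02] turn 1.784 F [0.2 0.1 0.5] w 0.0941
```

Emit:
servo_tool(series="0.15 -10 -6 0 0.3;0.15 -20 -12 0 0.7;0.15 -30 -18 0 1.1;0.15 -43.4 -25.5 0 1.784;0.15 -43.4 -25.5 0 1.784;0.15 -43.4 -25.5 0 1.784;0.15 -43.4 -25.5 0 1.784;0.15 -43.4 -25.5 0 1.784;0.15 -43.4 -25.5 0 1.784;0.15 -43.4 -25.5 0 1.784;0.15 -43.4 -25.5 0 1.784;0.15 -43.4 -25.5 0 1.784;0.15 -43.4 -25.5 0 1.784;0.15 -43.4 -25.5 0 1.784;0.15 -43.4 -25.5 0 1.784;0.15 -43.4 -25.5 0 1.784;0.15 -43.4 -25.5 0 1.784;0.15 -43.4 -25.5 0 1.784")

```text
time: 1.65
tool_pos: [0.5157, 0.0963, 0.1686]
ee_rot: [-3.141, 0.0, 0.946]
wrist_force: [-0.5, -0.1, 0.4]
width: 0.04
```

```bash
python3 -c "
from h import *
p,W=shot('wrist','w1'); go(.5153,.0957,.075,.945)
q=W.reshape(-1,3); q=q[(abs(q[:,0]-.515)<.04)&(abs(q[:,1]-.096)<.04)&(q[:,2]>.095)&(q[:,2]<.112)]; print(len(q),np.median(q,0),cv2.minAreaRect(q[:,:2].astype(np.float32)))"
```

```text
t 1.7 shift cm [-0.08  0.01  9.37] turn 0.001 F [-0.2 -0.7 -0.7] w 0.0401
482 [0.51565023 0.09927781 0.10209739] ((0.5150718092918396, 0.09836322069168091), (0.04059004783630371, 0.01247088611125946), 53.828834533691406)
```

View pics/w1.png

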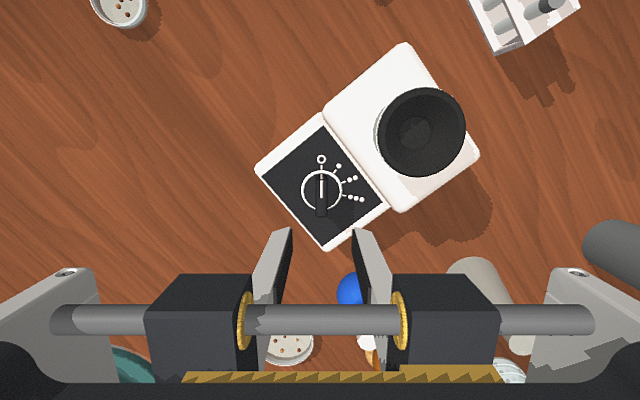

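Wrist view: dial at (321,193), white pointer up to the ring mark (off), centred between the fingers. Go down and close.

Emit:
servo_tool(series="0.15 0 -0.1 3 0;0.15 0 -0.1 6 0;0.15 0 -0.1 8.5 0;0.15 0 -0.1 9.3 0;0.15 0 -0.1 9.3 0;1 0 -0.1 9.3 0;1 0 -0.1 9.3 0;1 0 -0.1 9.3 0;1 0 -0.1 9.3 0;1 0 -0.1 9.3 0;1 0 -0.1 9.3 0")

```text
time: 2.62
tool_pos: [0.5156, 0.0967, 0.0765]
ee_rot: [3.141, -0.001, 0.945]
wrist_force: [0.0, 0.2, 0.7]
width: 0.0035
```

```bash
python3 -c "
from h import *
p,W=shot('wrist','w2');print(robot.get_obs()['width']); p,W=shot('top','t2'); a=cv2.imread('pics/w2.png')[150:350,200:460];b=cv2.imread('pics/t2.png')[110:245,160:320]
cv2.imwrite('pics/c2.png',np.vstack([cv2.resize(a,(520,400)),cv2.resize(b,(237,200))[:, :].repeat(1,0) if 0 else cv2.copyMakeBorder(cv2.resize(b,(237,200)),0,0,0,283,0)]))"
```

```text
0.0006386922253799628
```

View pics/c2.png

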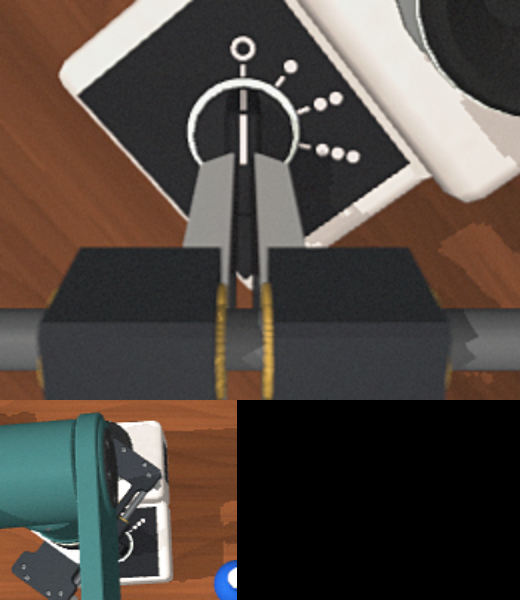

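The crop shows the fingertips at the dial (243,140) with the white line between them, but the gap looks very narrow, so check it with depth.

```bash
python3 -c "
from h import *
W=np.load('w2.npy')
o=robot.get_obs();M=R.from_euler('xyz',o['ee_rot']).as_matrix();T=(W-o['tool_pos'])@M*1000
for v in (196,202,208,214,220,226,232,240,250): print(v,[(u,*T[v,u].round(0)) for u in range(306,338,3)])
for v in (196,208,214): print('world',v,W[v,318:326:3].round(4))
" | sed 's/np.float[0-9]*(\([^)]*\))/\1/g'
```

```text
196 [(306, 17.0, -14.0, 13.0), (309, 18.0, -11.0, 9.0), (312, 19.0, -9.0, 6.0), (315, 20.0, -6.0, 2.0), (318, 21.0, -4.0, -1.0), (321, 21.0, -1.0, -2.0), (324, 21.0, 1.0, 1.0), (327, 20.0, 3.0, 3.0), (330, 19.0, 6.0, 7.0), (333, 18.0, 8.0, 9.0), (336, 18.0, 11.0, 12.0)]
202 [(306, 14.0, -14.0, 8.0), (309, 14.0, -11.0, 5.0), (312, 14.0, -9.0, 5.0), (315, 21.0, -6.0, -17.0), (318, 21.0, -3.0, -17.0), (321, 22.0, -1.0, -21.0), (324, 21.0, 1.0, -18.0), (327, 20.0, 3.0, -16.0), (330, 14.0, 6.0, 6.0), (333, 14.0, 8.0, 6.0), (336, 14.0, 11.0, 6.0)]
208 [(306, 9.0, -14.0, 5.0), (309, 9.0, -11.0, 5.0), (312, 18.0, -8.0, -23.0), (315, 19.0, -6.0, -26.0), (318, 19.0, -3.0, -26.0), (321, 19.0, -1.0, -27.0), (324, 19.0, 1.0, -26.0), (327, 19.0, 3.0, -25.0), (330, 18.0, 5.0, -23.0), (333, 9.0, 8.0, 5.0), (336, 9.0, 11.0, 5.0)]
214 [(306, 4.0, -14.0, 4.0), (309, 4.0, -11.0, 5.0), (312, 14.0, -8.0, -23.0), (315, 15.0, -6.0, -27.0), (318, 14.0, -3.0, -26.0), (321, 15.0, -1.0, -28.0), (324, 15.0, 1.0, -26.0), (327, 14.0, 3.0, -26.0), (330, 14.0, 5.0, -24.0), (333, 4.0, 9.0, 7.0), (336, 4.0, 11.0, 6.0)
[... 954 characters left out ...]
0, -3.0, -57.0), (321, -5.0, -1.0, -26.0), (324, -5.0, 1.0, -27.0), (327, 10.0, 2.0, -61.0), (330, 10.0, 4.0, -60.0), (333, 10.0, 6.0, -61.0), (336, 9.0, 8.0, -60.0)]
250 [(306, 10.0, -9.0, -74.0), (309, 10.0, -8.0, -74.0), (312, 10.0, -6.0, -74.0), (315, 10.0, -5.0, -75.0), (318, 8.0, -3.0, -71.0), (321, -13.0, -1.0, -26.0), (324, -7.0, 1.0, -39.0), (327, 8.0, 2.0, -71.0), (330, 11.0, 4.0, -76.0), (333, 10.0, 5.0, -74.0), (336, 10.0, 7.0, -74.0)]
world 196 [[0.5245 0.1158 0.0766]
 [0.5266 0.1147 0.0781]
 [0.5281 0.1128 0.0754]]
world 208 [[0.5235 0.114  0.1018]
 [0.5255 0.1131 0.1031]
 [0.527  0.1116 0.1022]]
world 214 [[0.5209 0.1104 0.1019]
 [0.5231 0.1098 0.104 ]
 [0.5245 0.1081 0.1026]]
```

```bash
python3 -c "
from h import *
W=np.load('w1.npy'); tp=np.array([.5157,.0963,.1686]); M=R.from_euler('xyz',[-3.141,0,.946]).as_matrix(); T=(W-tp)@M*1000
for v in (222,226,230,234,238,244,250,260,270,280): print(v,[tuple(int(round(float(a))) if a==a else None for a in T[v,u]) for u in list(range(262,300,4))+[350,354,358,362,366]])
"; python3 - <<'E'
import sys;sys.path.insert(0,'.')
from h import *
c=calibration('wrist');Ti=np.linalg.inv(c['tool_from_camera'])
for p in [(8,20,0),(8,20,-10),(8,20,-20),(8,20,-45),(-8,20,0),(-8,20,-45)]:
    q=Ti@np.array([*np.array(p)/1000,1]);print(p,q[2].round(3),(c['cx']+c['fx']*q[0]/q[2]).round(0),(c['cy']+c['fy']*q[1]/q[2]).round(0))
E
```

```text
222 [(-62, -86, 168), (-62, -80, 168), (-62, -75, 169), (-62, -69, 167), (-62, -63, 167), (-62, -57, 167), (-62, -52, 169), (-63, -46, 170), (-62, -40, 168), (-41, -30, 110), (-39, 33, 104), (-39, 38, 106), (-39, 42, 105), (-39, 47, 105), (-40, 52, 108)]
226 [(-68, -87, 169), (-68, -81, 169), (-67, -75, 166), (-69, -69, 169), (-68, -64, 169), (-68, -58, 169), (-68, -52, 168), (-68, -46, 167), (-68, -41, 167), (-68, -35, 169), (-45, 33, 106), (-44, 38, 106), (-45, 43, 107), (-45, 48, 108), (-68, 63, 168)]
230 [(-74, -87, 167), (-74, -81, 168), (-74, -75, 167), (-75, -70, 169), (10, -29, -44), (9, -27, -43), (10, -24, -44), (8, -22, -40), (-74, -41, 168), (-74, -35, 168), (-50, 33, 106), (8, 20, -40), (9, 22, -43), (10, 25, -45), (9, 28, -43)]
234 [(-80, -87, 168), (-80, -81, 167), (-81, -76, 169), (10, -31, -51), (9, -28, -50), (10, -26, -51), (9, -23, -50), (8, -21, -46), (-81, -41, 169), (-81, -35, 169), (-56, 33, 108), (8, 19, -47), (10, 22, -51), (9, 24, -50), (10, 26, -51)]
238 [(-86, -87, 166), (-87, -82, 168), (10, -32, -57), (10, -30, -57), (10, -27, -57), (10, -25, -57), (9, 
[... 832 characters left out ...]
 -82), (10, 21, -85)]
270 [(10, -29, -95), (9, -28, -95), (9, -26, -94), (9, -24, -95), (8, -22, -92), (5, -21, -87), (-3, -21, -72), (-138, -48, 168), (-139, -43, 169), (-139, -37, 169), (-139, 42, 169), (-139, 48, 169), (-1, 19, -76), (7, 19, -90), (8, 20, -93)]
280 [(9, -28, -103), (10, -26, -104), (10, -24, -104), (8, -23, -101), (7, -21, -100), (0, -21, -88), (-155, -55, 168), (-155, -49, 168), (-156, -43, 169), (-155, -37, 168), (-131, 37, 127), (-130, 43, 126), (-7, 19, -77), (2, 19, -92), (8, 19, -102)]
(8, 20, 0) 0.227 348.0 211.0
(8, 20, -10) 0.218 349.0 215.0
(8, 20, -20) 0.208 351.0 220.0
(8, 20, -45) 0.184 354.0 233.0
(-8, 20, 0) 0.231 348.0 230.0
(-8, 20, -45) 0.188 354.0 256.0
```

The depth data shows the fingers end about 41 mm short of the reported TCP (tool z ≈ −41 mm). They closed on air above the knob, so the dial hasn't been touched. I'll open, go down with a check on the force, and verify.

Emit:
servo_tool(series="0.15 0 0 0 0;0.15 0 0 0 0;0.15 0 0 0 0;0.15 0 0 0 0;0.15 0 0 0 0;0.15 0 0 1 0;0.15 0 0 2 0;0.15 0 0 3 0;0.15 0 0 3.5 0;0.15 0 0 3.8 0;0.15 0 0 3.8 0")

```text
time: 3.63
tool_pos: [0.5141, 0.0967, 0.0363]
ee_rot: [-3.14, 0.002, 0.945]
wrist_force: [-0.0, -0.6, -0.7]
width: 0.04
```

```bash
python3 -c "
from h import *
o=robot.get_obs();p,W=shot('wrist','w3');print(o['tool_pos'],o['wrist_force'],o['width'])
M=R.from_euler('xyz',o['ee_rot']).as_matrix(); T=(W-o['tool_pos'])@M*1000
for u in (276,282,288,356,362,368): print(u,[(v,int(T[v,u,0]),int(T[v,u,2]),round(float(W[v,u,2]),3)) for v in range(222,236,1)])
"
```

```text
[0.51411399 0.09665113 0.03627583] [-0.04766546 -0.55682312 -0.72477621] 0.03996628845036159
276 [(222, 8, -27, 0.064), (223, 8, -26, 0.063), (224, 7, -27, 0.064), (225, 6, -27, 0.064), (226, 5, -26, 0.063), (227, 5, -27, 0.064), (228, 4, -26, 0.063), (229, 3, -27, 0.064), (230, 9, -44, 0.081), (231, 9, -46, 0.083), (232, 10, -48, 0.085), (233, 9, -47, 0.084), (234, 10, -51, 0.088), (235, 9, -52, 0.089)]
282 [(222, 8, -26, 0.063), (223, 8, -27, 0.064), (224, 7, -27, 0.064), (225, 6, -27, 0.064), (226, 5, -27, 0.063), (227, 5, -26, 0.063), (228, 9, -41, 0.078), (229, 9, -42, 0.079), (230, 9, -44, 0.081), (231, 9, -44, 0.081), (232, 9, -47, 0.084), (233, 9, -48, 0.085), (234, 9, -50, 0.087), (235, 9, -52, 0.089)]
288 [(222, 9, -27, 0.064), (223, 8, -27, 0.064), (224, 7, -27, 0.064), (225, 6, -26, 0.063), (226, 6, -28, 0.065), (227, 9, -37, 0.074), (228, 9, -40, 0.076), (229, 9, -42, 0.078), (230, 9, -43, 0.08), (231, 9, -45, 0.082), (232, 8, -45, 0.082), (233, 8, -45, 0.082), (234, 8, -47, 0.084), (235, 8, -48, 0.085)]
356 [(222, 9, -27, 0.064), (223, 8, -27, 0.064), (224, 7, -27, 0.063), (225, 6, -27, 0.064), (226, 5, -27, 0.063), (227, 10, -39, 0.076), (228, 9, -40, 0.076), (229, 9, -41, 0.078), (230, 9, -44, 0.081), (231, 9, -46, 0.083), (232, 9, -47, 0.084), (233, 9, -49, 0.085), (234, 9, -51, 0.088), (235, 9, -50, 0.087)]Traceback (most recent call last):
  File "<string>", line 5, in <module>
    for u in (276,282,288,356,362,368): print(u,[(v,int(T[v,u,0]),int(T[v,u,2]),round(float(W[v,u,2]),3)) for v in range(222,236,1)])
                                                    ~~~^^^^^^^^^^
ValueError: cannot convert float NaN to integer
```

Fingertips are at z≈0.075 with no contact. Grasp height is about right, so close.

Emit:
servo_tool(series="1 0 0 0 0;1 0 0 0 0;1 0 0 0 0;1 0 0 0 0;1 0 0 0 0;1 0 0 0 0")

```text
time: 4.18
tool_pos: [0.5152, 0.0969, 0.0382]
ee_rot: [3.141, -0.001, 0.945]
wrist_force: [0.7, -0.1, 1.7]
width: 0.0127
```

Emit:
servo_tool(series="1 0 0 0 0.1;1 0 0 0 0.2;1 0 0 0 0.3;1 0 0 0 0.4;1 0 0 0 0.5;1 0 0 0 0.6;1 0 0 0 0.7;1 0 0 0 0.8;1 0 0 0 0.9;1 0 0 0 1;1 0 0 0 1.1;1 0 0 0 1.2;1 0 0 0 1.2;1 0 0 0 1.2;1 0 0 0 1.2")

```text
time: 5.43
tool_pos: [0.5151, 0.0971, 0.0382]
ee_rot: [-3.141, -0.0, -0.253]
wrist_force: [-0.4, 0.9, 2.6]
width: 0.0129
```

Release, rise, then check.

Emit:
servo_tool(series="0.3 0 0 0 0;0.3 0 0 0 0;0.3 0 0 0 0;0.3 0 0 0 0;0.3 0 0 -2 0;0.3 0 0 -5 0;0.3 0 0 -9 0;0.3 0 0 -13 0;0.3 0 0 -13 0")

```text
time: 6.18
tool_pos: [0.5199, 0.097, 0.1775]
ee_rot: [-3.136, -0.016, -0.255]
wrist_force: [0.7, -0.1, 0.9]
width: 0.033
```

```bash
python3 -c "
from h import *
p,W=shot('wrist','w4')
q=W.reshape(-1,3); q=q[(abs(q[:,0]-.515)<.04)&(abs(q[:,1]-.096)<.04)&(q[:,2]>.095)&(q[:,2]<.112)]; print(len(q),np.median(q,0),cv2.minAreaRect(q[:,:2].astype(np.float32)))
q=W.reshape(-1,3); q=q[(abs(q[:,0]-.622)<.045)&(abs(q[:,1]-.1)<.045)&(q[:,2]>.138)&(q[:,2]<.15)]; print('cup',cv2.minEnclosingCircle(q[:,:2].astype(np.float32)),np.percentile(q[:,2],90))
go(.4472,-.1820,.14,-.25)
a=cv2.imread('pics/w4.png'); cv2.imwrite('pics/c4.png',a[:260,160:480])"
```

```text
469 [0.51610397 0.09733436 0.10197971] ((0.5152698755264282, 0.09748426824808121), (0.013002005405724049, 0.040282923728227615), 75.15850830078125)
cup ((0.62150639295578, 0.10303333401679993), 0.03767414763569832) 0.1429918084619005
t 6.23 shift cm [ 0.1  28.8   3.26] turn -0.005 F [-0.  -0.4  0.8] w 0.0326
```

View pics/c4.png

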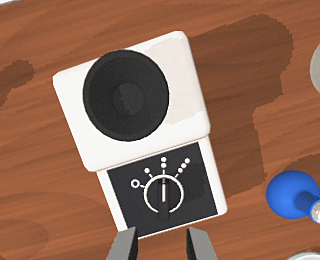

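Dial pointer (164,190) points at the two-dot mark (164,163), and the bar is at −14.8° as computed. Next, the flask.

Emit:
servo_tool(series="-0.06 0 4 0 0;-0.06 0 8 0 0;-0.06 0 12 0 0;-0.06 0 16 0 0;-0.06 0.1 20 1 0;-0.06 0.1 24 2 0;-0.06 0.1 27 3 0;-0.06 0.1 28.8 3.3 0;-0.06 0.1 28.8 3.3 0;-0.06 0.1 28.8 3.3 0")

```text
time: 7.07
tool_pos: [0.4423, -0.1823, 0.133]
ee_rot: [-3.14, 0.003, -0.257]
wrist_force: [0.4, 1.0, 0.5]
width: 0.0498
```

```bash
python3 -c "
from h import *
p,W=shot('wrist','w5'); q=W.reshape(-1,3); q0=q[(abs(q[:,0]-.447)<.05)&(abs(q[:,1]+.182)<.05)]
q=q0[(q0[:,2]>.12)&(q0[:,2]<.14)];print('stopper',len(q),cv2.minEnclosingCircle(q[:,:2].astype(np.float32)),np.percentile(q[:,2],[50,95]) if len(q) else '')
q=q0[(q0[:,2]>.019)&(q0[:,2]<.027)];print('ring',len(q),cv2.minEnclosingCircle(q[:,:2].astype(np.float32)))
go(.4472,-.181,.035,-.25)"
```

```text
stopper 765 ((0.4468711316585541, -0.18013954162597656), 0.013063260354101658) [0.13037343 0.13145229]
ring 958 ((0.4465891420841217, -0.17988406121730804), 0.039977312088012695)
t 7.12 shift cm [ 0.41 -0.16  9.87] turn -0.006 F [ 0.6 -0.3  0.1] w 0.05
```

View pics/w5.png

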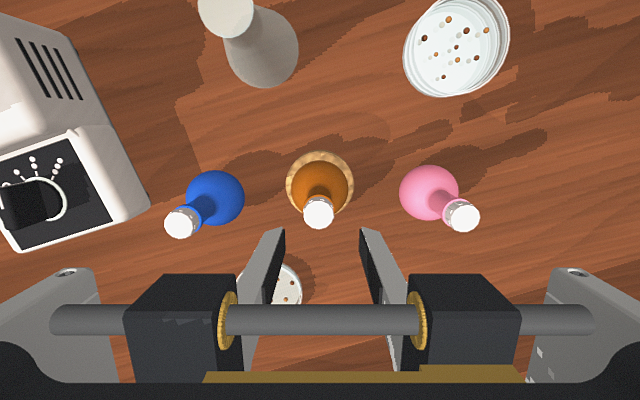

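The amber flask's white stopper (319,213) lies between the fingers, with blue and pink clear on either side. I'll let the arm settle before going down.

Emit:
servo_tool(series="-0.06 0 0 0 0;-0.06 0 0 0 0;-0.06 0 0 0 0")

```text
time: 7.37
tool_pos: [0.4439, -0.1812, 0.1351]
ee_rot: [-3.141, -0.001, -0.253]
wrist_force: [-0.4, 0.4, -0.9]
width: 0.0499
```

```bash
python3 -c "
from h import *
print(robot.get_obs()['tool_pos']);go(.447,-.181,.035,-.25)"
```

```text
[ 0.44388523 -0.18121764  0.13505136]
t 7.37 shift cm [ 0.29 -0.1  10.01] turn -0.003 F [-0.4  0.4 -0.9] w 0.0499
```

Emit:
servo_tool(series="-0.06 0.3 -0.1 1 0;-0.06 0.3 -0.1 3.5 0;-0.06 0.3 -0.1 6 0;-0.06 0.3 -0.1 8 0;-0.06 0.3 -0.1 9.3 0;-0.06 0.3 -0.1 10 0;-0.06 0.3 -0.1 10 0;-0.06 0.3 -0.1 10 0;-0.06 0.3 -0.1 10 0")

```text
time: 8.12
tool_pos: [0.4475, -0.1823, 0.0359]
ee_rot: [3.141, -0.002, -0.255]
wrist_force: [-0.4, 0.5, -0.6]
width: 0.0496
```

Emit:
servo_tool(series="-0.06 0 -0.1 0 0;-0.06 0 -0.1 0 0;1 0 -0.1 0 0;1 0 -0.1 0 0;1 0 -0.1 0 0;1 0 -0.1 0 0;1 0 -0.1 0 0;1 0 -0.1 0 0")

```text
time: 8.78
tool_pos: [0.4468, -0.181, 0.0349]
ee_rot: [-3.141, -0.0, -0.255]
wrist_force: [0.3, 0.7, 1.0]
width: 0.0257
```

Emit:
servo_tool(series="1 0 0 0 0;1 0 0 0 0;1 0 0 0 0")

```text
time: 9.03
tool_pos: [0.4469, -0.181, 0.0349]
ee_rot: [-3.141, -0.0, -0.255]
wrist_force: [-0.2, 0.4, 1.3]
width: 0.0258
```

```bash
python3 -c "
from h import *
shot('wrist','w6'); shot('scene','s6')
a=cv2.imread('pics/w6.png')[130:300,220:420]; b=cv2.imread('pics/s6.png')[110:250,260:420]
cv2.imwrite('pics/c6.png',np.vstack([cv2.resize(a,(353,300)),cv2.resize(b,(353,300))]).copy())
W=np.load('w6.npy');o=robot.get_obs();M=R.from_euler('xyz',o['ee_rot']).as_matrix(); T=(W-o['tool_pos'])@M*1000
q=W.reshape(-1,3); q=q[(abs(q[:,0]-.447)<.05)&(abs(q[:,1]+.182)<.05)&(q[:,2]>.019)&(q[:,2]<.027)];print('ring',len(q),cv2.minEnclosingCircle(q[:,:2].astype(np.float32)))
q=W.reshape(-1,3); q=q[(abs(q[:,0]-.447)<.03)&(abs(q[:,1]+.182)<.03)&(q[:,2]>.12)&(q[:,2]<.14)];print(len(q),np.median(q,0))
"
```

```text
ring 1726 ((0.44656917452812195, -0.17983856797218323), 0.04008065536618233)
3333 [ 0.45097485 -0.18132899  0.13030878]
```

View pics/c6.png

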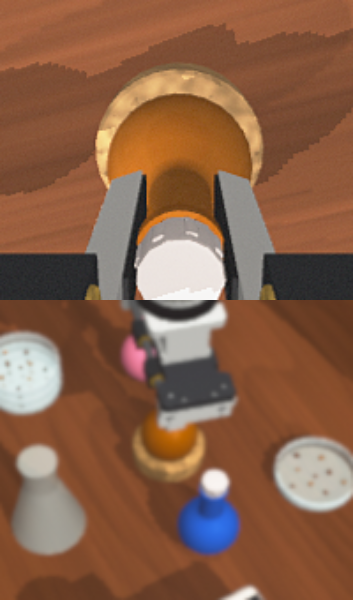

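```bash
python3 -c "
from h import *
W=np.load('w5.npy'); tp=np.array([.4430,-.1820,.1342]); M=R.from_euler('xyz',[-3.14,.002,-.255]).as_matrix(); T=((W-tp)@M*1000).reshape(-1,3)
for z in range(-120,-36,4):
  r=[]
  for s in (-1,1):
    q=T[(abs(T[:,0])<7)&(abs(T[:,1]-s*25)<6)&(abs(T[:,2]-z)<2)]; r+= [len(q), np.round(np.median(q[:,1]),1) if len(q) else 0]
  print(z,r)
# flask profile: neck
q=W.reshape(-1,3);q=q[(abs(q[:,0]-.447)<.04)&(abs(q[:,1]+.18)<.04)]
M=[np.cos(-.255),np.sin(-.255)];Nn=[-np.sin(-.255),np.cos(-.255)]
lat=((q[:,:2]-[.4468,-.1801])@Nn)*1000
for z in range(50,134,4):
  k=abs(q[:,2]*1000-z)<2; print('fl',z,k.sum(),np.percentile(lat[k],[1,99]).round(1) if k.sum()>5 else '')
"
```

```text
-120 [7, np.float64(-26.5), 6, np.float64(26.3)]
-116 [5, np.float64(-26.5), 8, np.float64(26.3)]
-112 [24, np.float64(-26.4), 22, np.float64(26.3)]
-108 [47, np.float64(-26.4), 57, np.float64(26.2)]
-104 [90, np.float64(-25.3), 87, np.float64(25.2)]
-100 [58, np.float64(-25.0), 61, np.float64(24.9)]
-96 [59, np.float64(-25.1), 59, np.float64(24.8)]
-92 [55, np.float64(-25.1), 51, np.float64(24.9)]
-88 [49, np.float64(-25.0), 51, np.float64(24.9)]
-84 [47, np.float64(-25.1), 49, np.float64(24.9)]
-80 [39, np.float64(-25.0), 44, np.float64(24.9)]
-76 [34, np.float64(-25.0), 38, np.float64(24.8)]
-72 [39, np.float64(-25.0), 34, np.float64(24.9)]
-68 [34, np.float64(-25.0), 35, np.float64(24.9)]
-64 [31, np.float64(-25.0), 33, np.float64(24.9)]
-60 [29, np.float64(-25.0), 27, np.float64(24.8)]
-56 [27, np.float64(-25.0), 32, np.float64(24.9)]
-52 [23, np.float64(-25.0), 24, np.float64(24.9)]
-48 [21, np.float64(-25.0), 25, np.float64(24.9)]
-44 [28, np.float64(-25.0), 26, np.float64(24.9)]
-40 [23, np.float64(-25.0), 24, np.float64(24.8)]
fl 50 146 [-30.2  30.3]
fl 54 223 [-28.7  28.9]
fl 58 296 [-27.4  27.4]
fl 62 362 [-25.  25.]
fl 66 395 [-20.6  21.4]
fl 70 234 [-16.3  16.2]
fl 74 54 [-12.2  12.3]
fl 78 20 [-10.8  10.3]
fl 82 26 [-10.7  10.1]
fl 86 19 [-10.6  10.9]
fl 90 22 [-10.5   9.8]
fl 94 23 [-9.4  9.6]
fl 98 22 [-8.4  7.6]
fl 102 7 [-5.7  3.8]
fl 106 0 
fl 110 16 [-12.4  11.1]
fl 114 90 [-13.4  13.2]
fl 118 31 [-12.5  12.4]
fl 122 34 [-12.   11.4]
fl 126 54 [-12.2  12.4]
fl 130 669 [-11.2  11.4]
```

The flask still stands upright, but the opening is 25.8 mm rather than the 23 mm neck. The pads are touching either the lip or the shoulder of the bulb. I'll regrip 4 mm higher to tell which.

Emit:
servo_tool(series="0.28 0 0 0 0;0.28 0 0 0 0;0.28 0 0 -0.2 0;0.28 0 0 -0.4 0;0.28 0 0 -0.4 0;1 0 0 -0.4 0;1 0 0 -0.4 0;1 0 0 -0.4 0;1 0 0 -0.4 0;1 0 0 -0.4 0")

```text
time: 9.97
tool_pos: [0.4469, -0.181, 0.0389]
ee_rot: [-3.141, -0.0, -0.255]
wrist_force: [0.0, 0.3, 1.6]
width: 0.0258
```

Emit:
servo_tool(series="0.15 0 0 0 0;0.15 0 0 0 0;0.15 0 0 0.3 0;0.15 0 0 0.6 0;0.15 0 0 0.65 0;0.15 0 0 0.65 0;1 0 0 0.65 0;1 0 0 0.65 0;1 0 0 0.65 0;1 0 0 0.65 0;1 0 0 0.65 0;1 0 0 0.65 0")

```text
time: 10.97
tool_pos: [0.4469, -0.1809, 0.0324]
ee_rot: [-3.141, -0.0, -0.255]
wrist_force: [-1.0, 0.7, 0.6]
width: 0.026
```

Emit:
servo_tool(series="0.28 0 0 0 0;0.28 0 0 0 0;0.28 0 0 -0.25 0;0.28 0 0 -0.25 0;1 0 0 -0.25 0;1 0 0 -0.25 0;1 0 0 -0.25 0;1 0 0 -0.25 0;1 0 0 -0.25 0;1 0 0 -0.25 0")

```text
time: 11.8
tool_pos: [0.4469, -0.181, 0.0349]
ee_rot: [-3.142, -0.0, -0.255]
wrist_force: [0.6, 0.6, 0.7]
width: 0.0256
```

Emit:
servo_tool(series="1 0 0 -0.3 0;1 0 0 -0.8 0;1 0 0 -1.5 0;1 0 0 -2.5 0;1 0 0 -4 0;1 0 0 -5.5 0;1 0 0 -7 0;1 0 0 -8.5 0;1 0 0 -10 0;1 0 0 -10 0;1 0 0 -10 0")

```text
time: 12.72
tool_pos: [0.4476, -0.1815, 0.1362]
ee_rot: [3.141, -0.003, -0.255]
wrist_force: [-1.0, -0.0, -2.4]
width: 0.0252
```

```bash
python3 -c "
from h import *
shot('wrist','w7'); shot('scene','s7');o=robot.get_obs();print(o['tool_pos'],o['wrist_force'],o['wrist_torque'])
a=cv2.imread('pics/w7.png')[100:300,200:440]; b=cv2.imread('pics/s7.png')[50:250,240:420]
cv2.imwrite('pics/c7.png',np.hstack([cv2.resize(a,(480,400)),cv2.resize(b,(360,400))])[:, :800])
M=R.from_euler('xyz',o['ee_rot']).as_matrix();T=((np.load('w7.npy')-o['tool_pos'])@M*1000).reshape(-1,3)
from scipy.optimize import least_squares
q=T[(abs(T[:,1])<30)&(T[:,2]>-36)&(T[:,2]<12)&(abs(T[:,0])<45)]
f=least_squares(lambda s:np.linalg.norm(q-s[:3],axis=1)-32,[0,0,0],loss='soft_l1',f_scale=1.);print('bulb in tool mm',f.x.round(1),len(q),np.median(abs(f.fun)))
q=T[(abs(T[:,1])<15)&(T[:,2]<-92)&(T[:,2]>-99)&(abs(T[:,0])<20)];print('stopper',len(q),np.median(q,0).round(1),cv2.minEnclosingCircle(q[:,:2].astype(np.float32)))
"
```

```text
[ 0.44627151 -0.18074581  0.13401073] [ 0.07723204  0.03517168 -2.43466461] [ 0.08648645  0.19587852 -0.02229264]
bulb in tool mm [ 0.9 -0.5 -7.9] 2649 0.25481140085497955
stopper 2023 [  3.5  -0.  -97.7] ((2.11836314201355, 0.014440475963056087), 16.77577781677246)
```

View pics/c7.png

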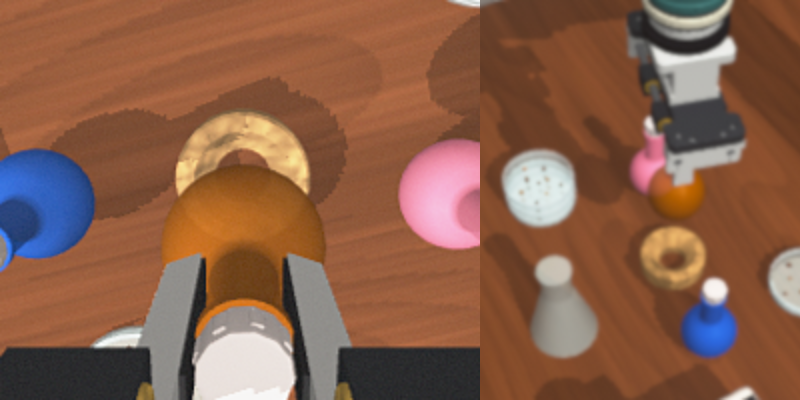

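The flask is lifted and upright; the cork ring (245,150) and both decoys stayed in place. Next, lift higher and carry it over the cup.

Emit:
servo_tool(series="1 0 0 -2 0;1 0 0 -4.5 0;1 0.3 -1 -6.5 0;1 0.9 -3 -6.6 0;1 1.8 -6 -6.6 0;1 2.7 -9 -6.6 0;1 3.7 -12 -6.6 0;1 4.6 -15 -6.6 0;1 5.5 -18 -6.6 0;1 6.5 -21 -6.6 0;1 7.4 -24 -6.6 0;1 8.3 -27 -6.6 0;1 9 -29.5 -6.6 0;1 9.5 -31 -6.6 0;1 9.7 -31.7 -6.6 0;1 9.7 -31.7 -6.6 0;1 9.7 -31.7 -6.6 0;1 9.7 -31.7 -6.6 0")

```text
time: 14.32
tool_pos: [0.6201, 0.1001, 0.2005]
ee_rot: [3.141, 0.001, -0.256]
wrist_force: [0.2, -0.1, -2.4]
width: 0.0254
```

```bash
python3 -c "
from h import *
from scipy.optimize import least_squares
shot('wrist','w8');o=robot.get_obs();print(o['tool_pos'],o['wrist_force'],o['wrist_torque'],o['width'])
W=np.load('w8.npy');M=R.from_euler('xyz',o['ee_rot']).as_matrix();T=((W-o['tool_pos'])@M*1000).reshape(-1,3)
q=T[(abs(T[:,1])<30)&(T[:,2]>-36)&(T[:,2]<12)&(abs(T[:,0])<40)]
f=least_squares(lambda s:np.linalg.norm(q-s[:3],axis=1)-32,[0,0,0],loss='soft_l1',f_scale=1.);print('bulb tool mm',f.x.round(1),len(q),'world',(o['tool_pos']+M@f.x[:3]/1000).round(4))
q=W.reshape(-1,3);q=q[(np.hypot(q[:,0]-.6215,q[:,1]-.102)<.045)&(q[:,2]>.138)&(q[:,2]<.149)]
h=cv2.convexHull(q[:,:2].astype(np.float32))[:,0];print(len(q),q.min(0),q.max(0))
far=h[(h[:,0]-.6215)>.0]
f=least_squares(lambda s:np.hypot(*(far-s[:2]).T)-.037,[.6215,.102],loss='soft_l1',f_scale=.001);print('cup',f.x)
go(.6206,.1017,.16,-.255)"
```

```text
[0.62017359 0.0999527  0.20078916] [ 0.53269012 -0.34863563 -2.2149117 ] [0.08667265 0.13250731 0.00499185] 0.025422138955631786
bulb tool mm [-1.1 -1.  -5.5] 2881 world [0.6193 0.1012 0.2063]
1059 [0.61174012 0.06590376 0.13801617] [0.65886124 0.14013453 0.14425885]
cup [0.62193898 0.10298097]
t 14.37 shift cm [-0.   -0.18  4.08] turn -0.002 F [ 0.5 -0.3 -2.2] w 0.0254
```

View pics/w8.png

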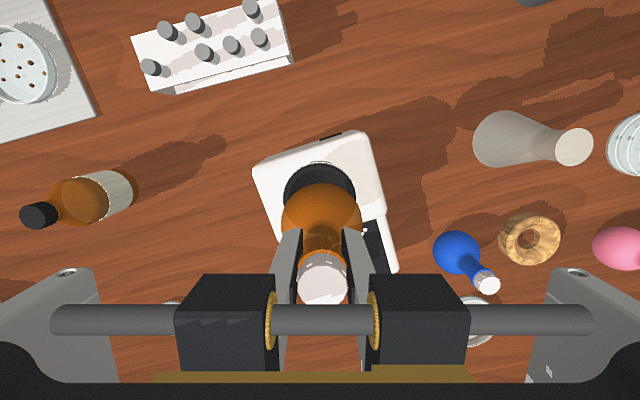

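The bulb hangs over the cup (320,185), about 2–3 mm off centre. Correct that while going down to just above contact.

Emit:
servo_tool(series="1 0.2 -0.2 1 0;1 0.2 -0.2 2 0;1 0.2 -0.2 3 0;1 0.2 -0.2 3.8 0;1 0.2 -0.2 4.4 0;1 0.2 -0.2 4.6 0;1 0.2 -0.2 4.6 0;1 0.2 -0.2 4.6 0")

```text
time: 15.03
tool_pos: [0.6232, 0.1027, 0.1549]
ee_rot: [-3.141, -0.0, -0.255]
wrist_force: [-0.3, 1.2, -1.7]
width: 0.0259
```

Emit:
servo_tool(series="1 0 0 0.15 0;1 0 0 0.3 0;1 0 0 0.45 0;1 0 0 0.6 0;1 0 0 0.6 0;1 0 0 0.6 0")

```text
time: 15.53
tool_pos: [0.6235, 0.1027, 0.1501]
ee_rot: [-3.141, -0.002, -0.255]
wrist_force: [-1.2, 0.2, 4.2]
width: 0.0259
```

Emit:
servo_tool(series="1 -0.1 0 0.1 0;1 -0.1 0 0.2 0;1 -0.1 0 0.3 0;1 -0.1 0 0.4 0;1 -0.1 0 0.5 0;1 -0.1 0 0.5 0;1 -0.1 0 0.5 0;1 -0.1 0 0.5 0")

```text
time: 16.2
tool_pos: [0.6226, 0.1029, 0.1453]
ee_rot: [-3.141, -0.002, -0.255]
wrist_force: [-2.4, -0.2, 6.6]
width: 0.0259
```

```bash
python3 -c "
from h import *
from scipy.optimize import least_squares
shot('wrist','w9');shot('scene','s9');o=robot.get_obs();print(o['tool_pos'],o['wrist_force'],o['wrist_torque'],o['width'])
W=np.load('w9.npy');M=R.from_euler('xyz',o['ee_rot']).as_matrix();T=((W-o['tool_pos'])@M*1000).reshape(-1,3)
q=T[(abs(T[:,1])<30)&(T[:,2]>-36)&(T[:,2]<2)&(abs(T[:,0])<32)]
f=least_squares(lambda s:np.linalg.norm(q-s[:3],axis=1)-32,[0,0,0],loss='soft_l1',f_scale=1.);print('bulb tool mm',f.x.round(1),len(q),'world',(o['tool_pos']+M@f.x[:3]/1000).round(4))
w=W.reshape(-1,3);w=w[np.hypot(w[:,0]-.6217,w[:,1]-.102)<.0365]
w=w[(w[:,0]>.64)&(np.hypot(w[:,0]-.6217,w[:,1]-.102)>.0325)];print('rim z',len(w),np.percentile(w[:,2],[10,50,90]))
q=T[(abs(T[:,1])<11)&(T[:,2]<-92)&(T[:,2]>-104)&(abs(T[:,0])<14)];print('stopper',len(q),np.median(q,0).round(1),q.min(0),q.max(0))
a=cv2.imread('pics/w9.png')[100:320,200:460]; b=cv2.imread('pics/s9.png')[180:380,240:440]
cv2.imwrite('pics/c9.png',np.hstack([cv2.resize(a,(425,360)),cv2.resize(b,(360,360))]))"
```

```text
[0.62259709 0.10286375 0.1453208 ] [-1.35271802  0.16355866  6.22143845] [-0.02356473  0.37672729  0.00778615] 0.02577169818693581
bulb tool mm [-0.2 -1.  -5.9] 2891 world [0.6226 0.1039 0.1512]
rim z 4388 [0.13502402 0.30327304 0.30911803]
stopper 1714 [  1.8  -0.3 -95.6] [ -9.99098606 -10.99196838 -97.46067496] [ 12.15492785  10.87280811 -92.01877652]
```

View pics/c9.png

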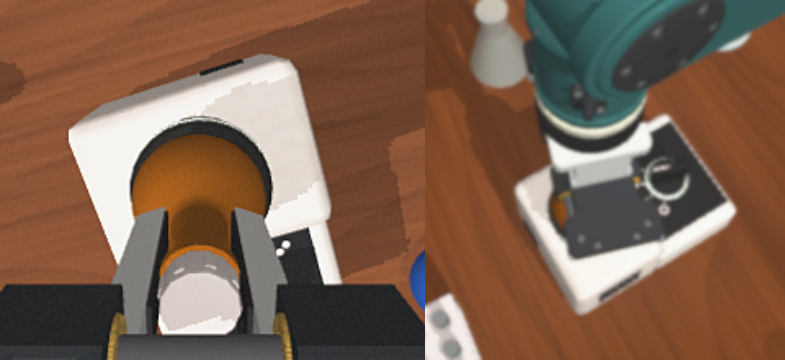

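Bulb seated in the cup, upright, about 5 mm pressed. Press further in small steps.

Emit:
servo_tool(series="1 0 0 0.1 0;1 0 0 0.2 0;1 0 0 0.3 0;1 0 0 0.4 0;1 0 0 0.4 0;1 0 0 0.4 0;1 0 0 0.4 0")

```text
time: 16.88
tool_pos: [0.6229, 0.1028, 0.1423]
ee_rot: [-3.141, -0.003, -0.255]
wrist_force: [-1.9, -1.0, 9.4]
width: 0.0258
```

```bash
cat > chk.py <<'E'
from h import *
from scipy.optimize import least_squares
import sys
n=sys.argv[1];shot('wrist',n);F=[robot.get_obs()['wrist_force']]
o=robot.get_obs();print(o['time'],o['tool_pos'],o['wrist_force'],o['width'])
W=np.load(n+'.npy');M=R.from_euler('xyz',o['ee_rot']).as_matrix();T=((W-o['tool_pos'])@M*1000).reshape(-1,3)
q=T[(abs(T[:,1])<30)&(T[:,2]>-36)&(T[:,2]<2)&(abs(T[:,0])<32)]
f=least_squares(lambda s:np.linalg.norm(q-s[:3],axis=1)-32,[0,0,0],loss='soft_l1',f_scale=1.);print('bulb tool mm',f.x.round(1),'world',(o['tool_pos']+M@f.x[:3]/1000).round(4))
w=W.reshape(-1,3);r=np.hypot(w[:,0]-.6219,w[:,1]-.1028);w=w[(r<.0355)&(r>.0325)&(w[:,2]<.16)&(w[:,0]>.63)];print('rim z',len(w),np.percentile(w[:,2],[10,50,90]))
E
python3 chk.py w10; python3 - <<'E'
import sys;sys.path.insert(0,'.')
import numpy as np
for n in('w8','w9'):
    w=np.load(n+'.npy').reshape(-1,3);r=np.hypot(w[:,0]-.6219,w[:,1]-.1028);w=w[(r<.0355)&(r>.0325)&(w[:,2]<.16)&(w[:,0]>.63)];print(n,'rim z',len(w),np.percentile(w[:,2],[10,50,90]))
E
```

```text
16.9333 [0.62285878 0.1027763  0.14231375] [-2.03189594 -1.65677632  9.14137237] 0.02543314097486783
bulb tool mm [-0.4 -1.1 -6. ] world [0.6227 0.1039 0.1483]
rim z 613 [0.10033454 0.13233901 0.15052663]
w8 rim z 400 [0.10019793 0.14182336 0.14307741]
w9 rim z 654 [0.10025014 0.1352542  0.15300333]
```

Emit:
servo_tool(series="1 0 0 0.06 0;1 0 0 0.06 0;1 0 0 0.06 0;1 0 0 0.06 0;1 0 0 0.06 0;1 0 0 0.06 0;1 0 0 0.06 0;1 0 0 0.06 0;1 0 0 0.06 0;1 0 0 0.06 0;1 0 0 0.06 0;1 0 0 0.06 0")

```text
time: 17.93
tool_pos: [0.6229, 0.1028, 0.1419]
ee_rot: [-3.141, -0.004, -0.255]
wrist_force: [-2.4, 0.0, 8.9]
width: 0.0253
```

```bash
python3 chk.py w11; python3 -c "
from h import *
shot('top','t11'); a=cv2.imread('pics/w11.png')[100:320,200:460]; b=cv2.imread('pics/t11.png')[100:300,160:480]
cv2.imwrite('pics/c11.png',np.vstack([cv2.resize(a,(355,300)),cv2.resize(b,(480,300))[:,:355]]))"
```

```text
17.9833 [0.62293227 0.10276228 0.14189843] [-2.48077905 -1.52944707 10.18004604] 0.02553590428427778
bulb tool mm [-0.5 -1.  -5.9] world [0.6227 0.1039 0.1478]
rim z 609 [0.10041596 0.13205628 0.1507105 ]
```

View pics/c11.png

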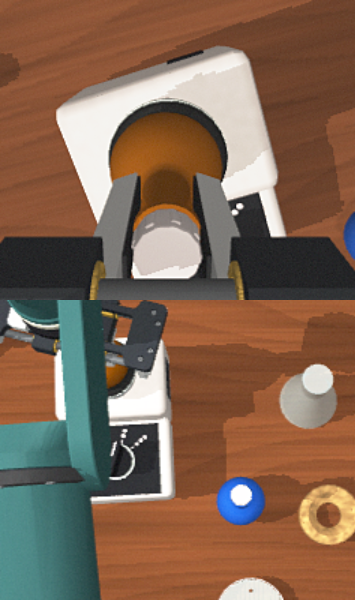

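The view shows the flask upright in the cup, the dial still at two dots, and the cork ring and decoys where they stood. The press held steady for 1 s.

```bash
python3 -c "
from h import *
print(robot.close_job())"
```

```text
the job is handed in; nothing more can be done
None
```

The job is handed in at about 18 s of the 58 s allowed. The dial is on the two-dot mark and released. The flask is held upright in the mixer's cup, pressed down about 9.5 mm of the 12 mm travel.

**Last checks**
- **Dial:** the bar sat at −14.8° after release, as worked out for two dots. The last picture still shows it pointing there.
- **Press depth:** the rim dropped from about 141.8 to 132.1 mm, so roughly 9.7 mm. The spring force of about 11.5–12.5 N and the bulb height gave 8–10 mm. These readings stayed steady over a 1 s hold.
- **Surroundings:** the cork ring and the blue and pink flasks were not disturbed. The gripper was clear of the mixer.

**What did not match the task text**
- **Finger length:** the fingers end about 40 mm short of the reported tool point, so my first grip on the dial closed on air. I corrected all the heights after that.
- **Grip on the flask:** the gripper reads about 25.5 mm on the neck, not the 23 mm given. The long flat pads appear to bear on the 27 mm lip. Gripping 4 mm higher and 2.5 mm lower gave about the same reading, so I kept this grip. It did not slip.
- **Side force:** about 2.5 N of sideways force remained on the seated flask, from a centring error of around 1–2 mm.

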